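Keep the fuller tin

ROBOT

A 7-joint arm with a two-finger parallel gripper is mounted at the origin on the work surface. World frame = base frame: x ahead of the robot, y to its left, z up, the work surface at z = 0. Lengths are in m, angles in rad, forces in N, time in s.
With the tool pointing down it reaches from about 0.425 to 0.925 m from the base axis. Payload 6.8 kg.
Tool frame: the origin (TCP) lies between the finger pads; the fingertips stand 17 mm ahead of it and the grasp point (between the pads) lies 2 mm behind it; z points along the fingers, x is the direction in which the jaws open and shut, and the axes are right-handed (so a half turn about z gives the same grasp; the last joint's range is limited). The gripper opens to 85 mm and grips with 20 to 120 N. Pads are 22 mm wide; open, the fingers measure 114 mm over their backs; the gripper's body (76 mm by 85 mm) begins 54 mm behind the grasp point. The pads swing forward as they close: fully open they stand 13 mm farther back than shut.
Start: joints at [-1.289, 0.477, 0.022, 1.555, -0.011, 1.109, -0.083], TCP at [0.257, 0.624, 0.248] pointing down, gripper open.
Joint ranges: [-2.96, 2.96], [-0.34, 2.1], [-1.41, 1.46], [0.24, 2.44], [-1.37, 4.51], [0.17, 1.92], [-2.96, 2.96]. Speed limits (rad/s): [2.39, 2.39, 3.14, 3.14, 3.14, 3.14, 3.14].

INTERFACE

Orientations are given as a unit quaternion [w, x, y, z].
In Python, from station import readout, read_camera, get_calibration, bot, models gives the robot as it stands.
- The arm moves only by the tool carry_out, never from a script. Its argument "deltas" is a list of rows, each a list of 2 entries, a list of its own where there are three numbers: the shift along the tool's x, y, z in cm, then the turn about the tool's z in degrees. A call has 1 to 10 rows; each row is the pose to reach, as a shift and turn from the pose measured when the call began, along the tool's axes at that moment; what a row does not reach only later rows make up. A row lasts 1/8 s, in which the tool goes at most 62.5 mm and 10.7 degrees, less where a joint would pass 70% of its speed; a pose out of reach is approached as far as the arm can. A call with a gripper value outside its range is refused whole. "hand" is the opening, from 0 (shut) to 1 (fully open), set as the call begins (left out, the last holds). The fingers move at their own pace and stop on an object; "newtons" is the grip in N (left out, the last holds). Time passes only in rows, so rows that repeat a pose let the fingers close. It gives the time, the measured TCP pose, the force and the opening at its end, in the units of the state.
- readout.get_obs(): the state, without advancing time (a new reading comes with each control period).
- read_camera(name): name is "side" or "top" or "wrist"; returns the picture (400x640x3 uint8, red, green, blue); there is no depth.
- get_calibration(name): a dict with "fov_y" (degrees; the focal length in pixels is half the picture's height over the tangent of half this angle, whatever the lens; pixels are square), "cx", "cy" (the principal point, pixels), "world_from_camera" (4x4, takes a point from camera to world coordinates). Camera axes: x right, y down, z forward; pixel columns grow to the right and rows downward; lengths in m; the calibration is good to about 2 mm. A picture is of the moment at which its call begins: read the wrist's pose just before it. get_calibration takes no time and is no camera call; for the wrist camera it gives the pose at the moment of the call.
- bot.hand_in(): hands the job in, once; it reports no verdict.
Trained networks look in the newest picture that a camera, given by its name, has taken for a name from the list of things; names that differ only in an ending like _2 or _b are one class to them, and where a whole thing is asked for, a point or a joint stands for the part that bears it (a point fixed in the world has none). Each returns a list of dicts, best first, with "score" (0 to 1); they miss things now and then, are a little off and sometimes report something else, mostly with a low value. They report only what shows in the picture. A call takes as long as a camera call. They do not tell look-alikes from the thing itself.
- models.spot_in(query, camera): "centre" ([row, column] in pixels, amid what is visible of it).
The state is a dict: "t": time; "q": joint angles; "joint_vel": joint speeds; "joint_torque": joint torques, N m; "eef_pos": TCP position; "tool_rot": TCP orientation; "contact_force": force on the tool from outside, world axes, zero at the start; "torque": the same for the moment, N m; "gripper_width": opening from 0.0 (shut) to 1.0 (fully open).
Only numpy, scipy, OpenCV 4.12 (cv2) and the standard library are available. Lean on these libraries where they do the work, as an engineer would, in place of code of your own. Each camera call takes 0.05 s, during which the arm holds its last target. There are 200 camera calls.

TASK

Two lookalike steel instrument tins stand on the clinic's prep table: set one on each pan of the balance, let go of both and wait for it to settle. Keep the tin whose side drops (if it stays level either will do): put its foot down on the open end of the aluminium rack, slide it under the blue lips until it is fully home, press it firmly but gently against the red stop, and let it go. Leave the other tin standing on its pan, treat the balance, tins and rack gently, and leave the other things on the table alone.

Things in the scene. Friction and masses are not known exactly. Their poses are not given: they have to be found in the camera images.
- tin_a: One of two outwardly identical closed steel tins: a round foot 56 mm in diameter and 5 mm thick, on it a cylinder 40 mm in diameter up to 56 mm height, with a dark line at 47 mm. Origin at the centre of the underside, z up. Press it on a pan with less than 20 N (closing a gripper on it may push it down too). Weighs 120 to 280 g; which of the two is heavier changes. Loose, upright at the start. It may shift a few mm in a gripper's hold.
- tin_b: The other tin, same look, size, origin and axes as tin_a.
- beam (a joint): Tilt of the balance's beam (rad), -0.12 to 0.12 (stops). 0 is level; positive means the left (blue-striped) pan is lower. It turns almost freely, slowed by a damper, with a very weak centring spring: a 10 g difference carries it to a stop within about 3 s.
- pan_left_top (a point): Centre of the upper face of the left pan (blue stripe), a flat square steel plate 88 mm wide, 5 mm thick, that stays level while it rises and falls on its arm, 120 mm from the pivot: 61 mm above the table when level, about 14 mm higher or lower at the stops. x points across the beam, y along the beam from the right pan to the left pan, z up.
- pan_right_top (a point): The same for the right pan (yellow stripe).
- pan_left: Left pan; its origin is on the beam's end, 25 mm below the upper face.
- pan_right: Right pan; its origin is on the beam's end, 25 mm below the upper face.
- balance: White base of the balance, 110 x 150 mm, 14 mm high, fixed to the table, with two cheeks 47 mm high carrying the pivot in its middle. Origin at the centre of the underside; its y axis points along the level beam to the left pan.
- rack: Fixed aluminium rack 160 mm long (its x, the sliding direction, towards the red stop) and 92 mm wide; origin at the centre of the underside. Bed 6 mm thick. From x = -5 to 75 mm, two rails 60 mm apart carry blue lips that overhang the foot of a tin: lip underside 8 mm above the bed, lip top 12 mm above the bed, 46 mm of room between the lips. Two short guides flare out ahead of the rails from x = -28 mm. Set tins down on it and slide them with less than 30 N.
- stop: Red block across the far end of the rack, 12 mm high above the bed, 60 mm wide; origin at its underside's centre; the face towards the tin lies 7 mm before it. Rigid. A tin is home when its foot touches it, and has been pressed home firmly when pushed against it with 4 to 16 N for about a third of a second; beyond 20 N is too rough.
- rack_mouth (a point): On the bed's upper face at the open end, where the middle of a tin's foot can be set down clear of guides and lips; axes as the rack.
- rack_home (a point): On the bed's upper face where the middle of the foot of a fully home tin lies, 74 mm along x from rack_mouth; axes as the rack.
- drops: Bystander: amber bottle 40 mm in diameter, 85 mm high, origin at the underside's centre.
- swab_jar: Bystander: white jar 60 mm in diameter, 75 mm high, origin at the underside's centre.
- bowl: Bystander: steel bowl 90 mm in diameter, 40 mm high, origin at the underside's centre.
- forceps: Bystander: flat steel forceps about 130 mm long, lying down.
There are look-alikes about, which are no part of the job. What is shaped like the tin_a but green or turquoise is not meant.

How it is judged:
By the outcome, as a careful person would: the job done as asked, in the order asked, and still so for the second after the job is handed in, with the robot touching nothing.
It also fails if it takes over 72 s, if anything falls off the work surface, if the arm or the gripper's body presses on something with over 40 N, if the wrist force passes 120 N, or if a joint passes its speed limit or range.

## Working session

There is one attempt and no reset: what is moved stays moved. The work goes in short steps, Python scripts to look and compute and a tool call to move; the robot and the scene stay as the last step left them, time stands still between calls to the robot, and variables do not carry over. Pictures are saved under pics/ and viewed, about 8 in all and at most 12, crops included, and the job is handed in when it is done.

Besides the shell and the picture viewer there is one more tool, called in YAML: its name, and indented under it one key for each argument. carry_out: Moves the arm, as the interface text tells. Its arguments: {"type":"object","properties":{"deltas":{"type":"array"},"hand":{"type":"number"},"newtons":{"type":"number"}},"required":["deltas"]}

```bash
mkdir -p pics; cat > h.py <<'E'
import numpy as np,cv2
from station import readout, read_camera, get_calibration, bot, models
def snap(cam,fn):
    im=read_camera(cam); cv2.imwrite('pics/'+fn,im[:,:,::-1]); return im
def ray(cam,r,c,cal=None):
    k=cal or get_calibration(cam); f=200/np.tan(np.radians(k['fov_y'])/2)
    T=np.array(k['world_from_camera']); d=T[:3,:3]@np.array([(c-k['cx'])/f,(r-k['cy'])/f,1]); return T[:3,3],d
def at(cam,r,c,z,cal=None):
    o,d=ray(cam,r,c,cal); return o+d*(z-o[2])/d[2]
def pix(cam,p,cal=None):
    k=cal or get_calibration(cam); f=200/np.tan(np.radians(k['fov_y'])/2)
    T=np.array(k['world_from_camera']); q=T[:3,:3].T@(np.array(p)-T[:3,3]); return q[1]/q[2]*f+k['cy'],q[0]/q[2]*f+k['cx']
E
python3 - <<'E'
from h import *
np.set_printoptions(precision=4,suppress=True)
o=readout.get_obs();print(o)
for c in('top','side'):
    snap(c,c+'1.png'); k=get_calibration(c);print(c,k)
    for n in('tin_a','pan_left','pan_right','balance','rack','stop','drops','swab_jar','bowl','forceps'):
        print(n,[(np.round(d['centre']).tolist(),round(d['score'],2),at(c,*d['centre'],0.05)[:2].round(3).tolist()) for d in models.spot_in(n,c)][:5])
E
```

```text
{'t': 0.0, 'q': array([-1.2891,  0.4778,  0.0223,  1.5565, -0.0115,  1.1093, -0.0831]), 'joint_vel': array([-0.0007,  0.001 , -0.0013,  0.0003, -0.0004,  0.0029, -0.0003]), 'joint_torque': array([ -0.0013, -59.6456,   1.6075, -28.1198,   0.0124,   0.0095,
         0.    ]), 'eef_pos': array([0.2563, 0.6238, 0.2473]), 'tool_rot': array([ 0.0006,  0.8307,  0.5568, -0.0007]), 'contact_force': array([ 0.17  , -0.0977, -0.0372]), 'torque': array([-0.0061, -0.0373,  0.0356]), 'gripper_width': 1.0008909464350364}
top {'fov_y': 54.40906193430018, 'cx': 322.34498125261695, 'cy': 196.46574681154362, 'world_from_camera': array([[ 0.1541, -0.9658,  0.2085,  0.3758],
       [-0.988 , -0.1516,  0.0284, -0.0203],
       [ 0.0041, -0.2104, -0.9776,  0.9842],
       [ 0.    ,  0.    ,  0.    ,  1.    ]])}
tin_a [([232.0, 208.0], 0.96, [0.445, 0.266]), ([290.0, 266.0], 0.78, [0.334, 0.102]), ([241.0, 276.0], 0.68, [0.449, 0.099]), ([275.0, 310.0], 0.56, [0.383, 0.007])]
pan_left [([169.0, 291.0], 0.92, [0.632, 0.096]), ([175.0, 339.0], 0.25, [0.634, -0.026])]
pan_right [([176.0, 389.0], 0.72, [0.653, 
[... 744 characters left out ...]
.73, [0.637, -0.082]), ([188.0, 249.0], 0.65, [0.449, 0.07]), ([195.0, 200.0], 0.64, [0.339, 0.08]), ([148.0, 238.0], 0.63, [0.451, 0.228])]
pan_left [([161.0, 326.0], 0.76, [0.645, 0.112])]
pan_right [([234.0, 368.0], 0.95, [0.654, -0.142])]
balance [([208.0, 344.0], 0.64, [0.633, -0.057]), ([313.0, 429.0], 0.36, [0.686, -0.349]), ([214.0, 350.0], 0.2, [0.638, -0.077])]
rack [([331.0, 289.0], 0.74, [0.443, -0.311]), ([162.0, 323.0], 0.73, [0.639, 0.11])]
stop [([322.0, 324.0], 0.63, [0.506, -0.313])]
drops [([236.0, 275.0], 0.68, [0.471, -0.09])]
swab_jar [([124.0, 284.0], 0.94, [0.587, 0.296])]
bowl [([317.0, 428.0], 0.91, [0.682, -0.356])]
forceps [([201.0, 407.0], 0.76, [0.773, -0.076])]
```

```bash
ls; ls pics
```

```text
h.py
pics
side1.png
top1.png
```

View pics/top1.png

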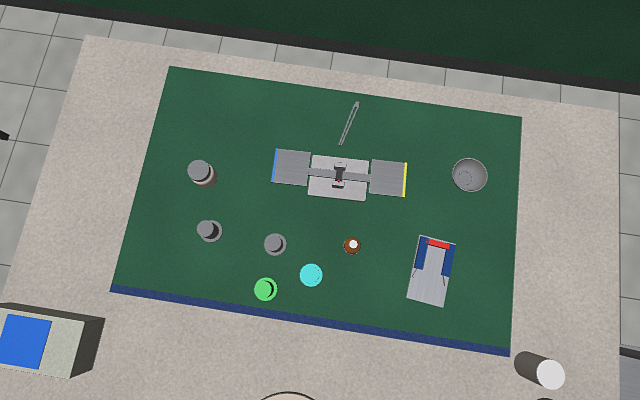

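View pics/side1.png

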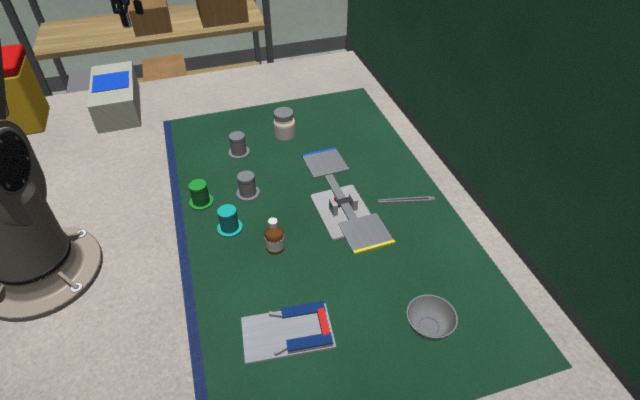

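The top view shows two grey tins at (row 232, col 208) and (241, 276). The lookalikes are green (290, 266) and turquoise (275, 310), and the jar is at (172, 201). The grey tins fit the description, so I'll confirm them in one enlarged crop.

```bash
python3 - <<'E'
from h import *
t=cv2.imread('pics/top1.png');s=cv2.imread('pics/side1.png')
def cr(im,r,c,h,w,k): return cv2.resize(im[r:r+h,c:c+w],None,fx=k,fy=k,interpolation=cv2.INTER_CUBIC)
a=cr(t,205,185,100,145,4)[:280]  # tins top
a=cr(t,210,190,70,100,4); b=cr(t,225,395,90,70,4)
c=cr(t,140,260,70,160,4)
out=np.zeros((600,800,3),np.uint8)
out[:280,:400]=a; out[:280,400:680]=b[:280]; out[300:580,:640]=c
cv2.imwrite('pics/crop1.png',out)
k=get_calibration('wrist');o=readout.get_obs()
print(k,o['eef_pos'])
E
```

```text
{'fov_y': 66.36944080426423, 'cx': 319.75691367880836, 'cy': 200.02941201111435, 'world_from_camera': array([[ 3.80051939e-01,  8.88849183e-01,  2.55944629e-01,
         1.92330326e-01],
       [ 9.24965133e-01, -3.65261183e-01, -1.04994146e-01,
         6.50538690e-01],
       [ 1.62676997e-04,  2.76643087e-01, -9.60972724e-01,
         3.73569546e-01],
       [ 0.00000000e+00,  0.00000000e+00,  0.00000000e+00,
         1.00000000e+00]])} [0.25649416 0.62436823 0.24829632]
```

View pics/crop1.png

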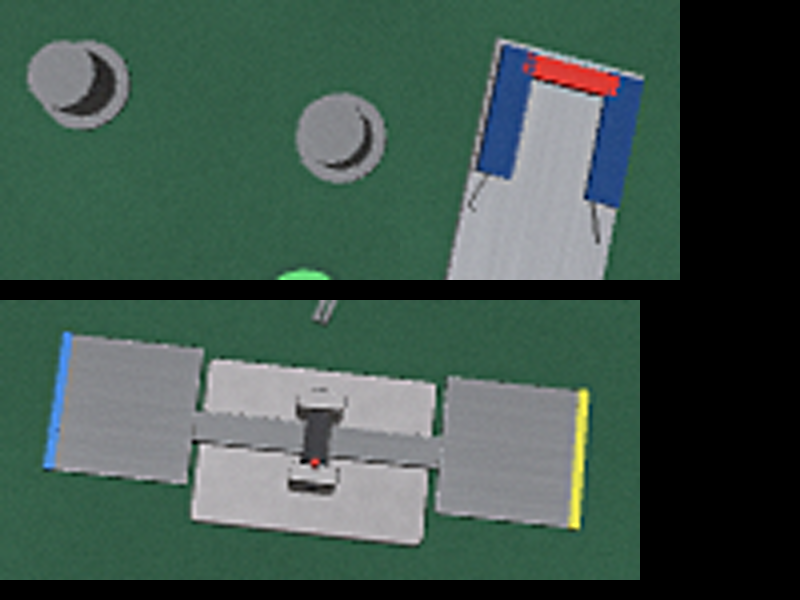

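```bash
python3 - <<'E'
from h import *
np.set_printoptions(precision=4,suppress=True)
for n,r,c,z in [('t1top',229,205.5,.056),('t1foot',231.1,211.1,.005),('t2top',242.25,272.75,.056),('t2foot',244.5,275.25,.005),('pL',167,291.2,.061),('pR',178,388.2,.061),('rfl',235,419.5,.006),('rfr',244.25,455.75,.006),('rnl',297,407,.006),('rnr',306,443,.006),('stopL',239.8,426.3,.018),('stopR',246.5,449,.018)]:
    print(n,at('top',r,c,z))
E
```

```text
t1top [0.4516 0.2708 0.056 ]
t1foot [0.4528 0.2717 0.005 ]
t2top [0.4453 0.1061 0.056 ]
t2foot [0.4446 0.1059 0.005 ]
pL [0.6342 0.0939 0.061 ]
pR [ 0.6435 -0.1459  0.061 ]
rfl [ 0.5242 -0.2491  0.006 ]
rfr [ 0.5151 -0.3414  0.006 ]
rnl [ 0.3686 -0.2344  0.006 ]
rnr [ 0.361  -0.3231  0.006 ]
stopL [ 0.5131 -0.2642  0.018 ]
stopR [ 0.5052 -0.3214  0.018 ]
```

The crop confirms both grey tins. Tin 1 is at about (0.452, 0.271) and tin 2 at (0.445, 0.106). The pan centres are 0.240 m apart, which matches, and rack yaw is about -6°. I'll move over tin 1 with the jaws along the rack's x.

carry_out:
  deltas:
    - [[-2.8,3.5,0.5],8.2]
    - [[-5.6,7,1],16.4]
    - [[-8.4,10.5,2],24.6]
    - [[-11.2,14,3],32.8]
    - [[-14,17.5,4],41]
    - [[-16.8,21,5],49.2]
    - [[-19.7,24.5,6],57.4]
    - [[-22.5,28,7],65.6]
    - [[-25.3,31.5,7.8],73.8]
    - [[-25.3,31.5,7.8],73.8]
  hand: 1

```text
t: 2.35
eef_pos: [0.4533, 0.2667, 0.1701]
tool_rot: [0.001, 0.998, -0.057, 0.0]
contact_force: [-0.2, 1.1, -0.4]
gripper_width: 1.0
```

```bash
cat >> h.py <<'E'
def to_tool(p,yaw=None,o=None):
    from scipy.spatial.transform import Rotation as R
    o=o or readout.get_obs(); q=o['tool_rot']; M=R.from_quat([q[1],q[2],q[3],q[0]]).as_matrix()
    y=np.degrees(np.arctan2(M[1,0],M[0,0]))
    print('t',round(o['t'],2),'pos',o['eef_pos'].round(4),'yaw',y.round(2),'tilt',np.degrees(np.arccos(-M[2,2])).round(2),'F',o['contact_force'].round(1),'w',round(o['gripper_width'],3))
    if p is not None: print('delta cm',(M.T@(np.array(p)-o['eef_pos'])*100).round(2),'turn',None if yaw is None else round(y-yaw,2))
E
python3 - <<'E'
from h import *
np.set_printoptions(precision=4,suppress=True)
k=get_calibration('wrist'); snap('wrist','w1.png')
to_tool([.452,.271,.036],-6)
print(pix('wrist',[.452,.271,.056],k),pix('wrist',[.452,.271,.005],k))
E
```

```text
t 2.4 pos [0.4524 0.2692 0.1703] yaw -6.3 tilt 0.02 F [ 0.6  1.3 -0.3] w 0.999
delta cm [-0.06 -0.18 13.43] turn -0.3
(np.float64(195.9265487813511), np.float64(316.5110026190376)) (np.float64(182.01377486367056), np.float64(316.98741267336317))
```

View pics/w1.png

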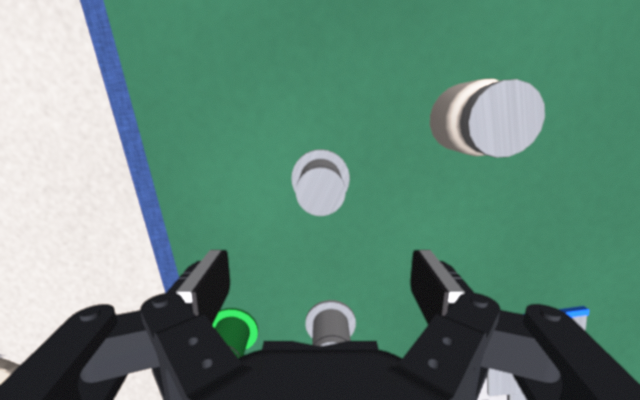

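Wrist view: the tin's top centre is near (row 191, col 320) and its foot near (179, 320). Green is left at (330, 237) and the other tin is at (322, 331).

```bash
python3 - <<'E'
from h import *
np.set_printoptions(precision=4,suppress=True)
a=at('wrist',191,320,.056);b=at('wrist',179.5,320,.005);print(a,b,at('wrist',326,330.5,.056),at('wrist',322,330.5,.005))
m=(a+b)/2;to_tool([m[0],m[1],.036],-6)
E
```

```text
[0.4543 0.2774 0.056 ] [0.4543 0.2759 0.005 ] [0.4499 0.1483 0.056 ] [0.4481 0.1131 0.005 ]
t 2.4 pos [0.4524 0.2692 0.1703] yaw -6.3 tilt 0.02 F [ 0.6  1.3 -0.3] w 0.999
delta cm [ 0.1  -0.77 13.43] turn -0.3
```

carry_out:
  deltas:
    - [[0.1,-0.5,3],-0.3]
    - [[0.1,-0.5,7],-0.3]
    - [[0.1,-0.5,10.5],-0.3]
    - [[0.1,-0.5,13.2],-0.3]
    - [[0.1,-0.5,13.4],-0.3]
    - [[0.1,-0.5,13.4],-0.3]
  hand: 1

```text
t: 3.15
eef_pos: [0.4542, 0.2751, 0.037]
tool_rot: [-0.0, 0.999, -0.052, 0.0]
contact_force: [-0.6, 0.6, 0.4]
gripper_width: 0.999
```

carry_out:
  deltas:
    - [[0,0,0],0]
    - [[0,0,0],0]
    - [[0,0,0],0]
    - [[0,0,0],0]
    - [[0,0,0],0]
    - [[0,0,0],0]
  hand: 0
  newtons: 25

```text
t: 3.9
eef_pos: [0.4546, 0.2755, 0.0379]
tool_rot: [-0.001, 0.999, -0.052, 0.001]
contact_force: [-1.2, -0.0, 6.2]
gripper_width: 0.461
```

carry_out:
  deltas:
    - [[0,0,-3],0]
    - [[0,0,-7],0]
    - [[2,1.6,-10],0]
    - [[6,5,-10],0]
    - [[10,8.2,-10],0]
    - [[14,11.5,-10],0]
    - [[17.5,14.3,-10],0]
    - [[19.7,16.2,-10],0]
    - [[19.7,16.2,-10],0]
    - [[19.7,16.2,-10],0]

```text
t: 5.15
eef_pos: [0.6328, 0.0945, 0.1374]
tool_rot: [-0.001, 0.999, -0.051, -0.0]
contact_force: [0.0, 1.0, -2.0]
gripper_width: 0.456
```

```bash
python3 - <<'E'
from h import *
im=snap('side','s2.png');b=snap('top','t2.png')
to_tool([.634,.094,.085],-6)
a=cv2.resize(im[80:280,230:430],None,fx=2,fy=2);c=cv2.resize(b[100:250,230:430],None,fx=2,fy=2)
out=np.zeros((400,800,3),np.uint8);out[:,:400]=a;out[:300,400:]=c
cv2.imwrite('pics/c2.png',out[:,:,::-1])
E
```

```text
t 5.25 pos [0.6327 0.0953 0.1376] yaw -5.82 tilt 0.13 F [-0.4  0.5 -2.5] w 0.463
delta cm [0.14 0.13 5.26] turn 0.18
```

View pics/c2.png

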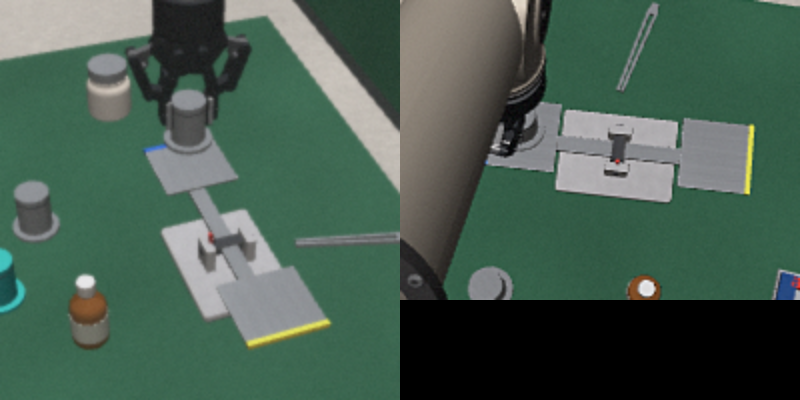

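The tin is held upright above the left pan. The beam is level and the other things are undisturbed. Lowering gently.

carry_out:
  deltas:
    - [[0.1,0.1,1.5],0]
    - [[0.1,0.1,3],0]
    - [[0.1,0.1,3.6],0]
    - [[0.1,0.1,3.9],0]
    - [[0.1,0.1,4.2],0]
    - [[0.1,0.1,4.5],0]
    - [[0.1,0.1,4.8],0]
    - [[0.1,0.1,5.0],0]
    - [[0.1,0.1,5.0],0]

```text
t: 6.38
eef_pos: [0.6335, 0.0943, 0.0874]
tool_rot: [-0.001, 0.999, -0.051, -0.0]
contact_force: [-0.5, -0.4, -1.8]
gripper_width: 0.459
```

carry_out:
  deltas:
    - [[0,0,0.1],0]
    - [[0,0,0.2],0]
    - [[0,0,0.2],0]
    - [[0,0,0.2],0]

```text
t: 6.88
eef_pos: [0.6335, 0.0944, 0.0854]
tool_rot: [-0.001, 0.999, -0.051, -0.0]
contact_force: [0.0, -0.1, -1.7]
gripper_width: 0.461
```

carry_out:
  deltas:
    - [[0,0,0.1],0]
    - [[0,0,0.15],0]
    - [[0,0,0.15],0]

```text
t: 7.25
eef_pos: [0.6337, 0.0944, 0.0844]
tool_rot: [-0.001, 0.999, -0.051, 0.0]
contact_force: [-1.6, 0.7, 4.7]
gripper_width: 0.461
```

carry_out:
  deltas:
    - [[0,0,0.1],0]
    - [[0,0,0.15],0]
    - [[0,0,0.15],0]

```text
t: 7.62
eef_pos: [0.6338, 0.0944, 0.0842]
tool_rot: [-0.002, 0.999, -0.051, 0.0]
contact_force: [-5.0, 0.1, 11.5]
gripper_width: 0.459
```

Firm contact at the lower stop. I'll back off slightly and open.

carry_out:
  deltas:
    - [[0,0,-0.15],0]
    - [[0,0,-0.2],0]

```text
t: 7.88
eef_pos: [0.6337, 0.0944, 0.086]
tool_rot: [-0.002, 0.999, -0.051, 0.0]
contact_force: [-0.3, -0.1, -1.9]
gripper_width: 0.465
```

carry_out:
  deltas:
    - [[0,0,0],0]
    - [[0,0,0],0]
    - [[0,0,0],0]
    - [[0,0,0],0]
    - [[0,0,-1],0]
    - [[0,0,-4],0]
    - [[0,0,-8],0]
    - [[0,0,-10],0]
  hand: 1

```text
t: 8.88
eef_pos: [0.6348, 0.094, 0.1889]
tool_rot: [-0.002, 0.999, -0.051, 0.002]
contact_force: [-0.1, -0.2, 0.6]
gripper_width: 0.999
```

```bash
python3 - <<'E'
from h import *
im=snap('side','s3.png')
to_tool([.447,.108,.16],-6)
print([(np.round(d['centre']).tolist(),round(d['score'],2)) for d in models.spot_in('tin_a','side')])
a=cv2.resize(im[80:280,200:460],None,fx=2,fy=2)
cv2.imwrite('pics/c3.png',a[:,:,::-1])
E
```

```text
t 8.93 pos [0.6357 0.0942 0.1906] yaw -5.84 tilt 0.46 F [ 1.1 -0.9  1.4] w 1.0
delta cm [-18.93   0.56   2.95] turn 0.16
[([194.0, 198.0], 0.71), ([187.0, 246.0], 0.57), ([224.0, 229.0], 0.57)]
```

View pics/c3.png

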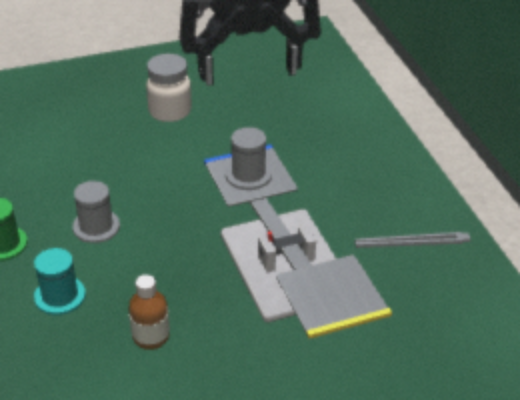

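Tin 1 stands on the left pan, which is down. Going over tin 2.

carry_out:
  deltas:
    - [[-4.5,0.1,0],0]
    - [[-9,0.3,0],0]
    - [[-13.5,0.4,0],0]
    - [[-17.5,0.5,1],0]
    - [[-18.9,0.6,2],0]
    - [[-18.9,0.6,2],0]
    - [[-18.9,0.6,2],0]

```text
t: 9.85
eef_pos: [0.4481, 0.1075, 0.1679]
tool_rot: [-0.002, 0.999, -0.051, 0.003]
contact_force: [-0.1, -0.3, -0.1]
gripper_width: 1.001
```

```bash
python3 - <<'E'
from h import *
np.set_printoptions(precision=4,suppress=True)
k=get_calibration('wrist'); im=snap('wrist','w4.png')
to_tool([.447,.108,.036],-6)
print(pix('wrist',[.447,.108,.056],k),pix('wrist',[.447,.108,.005],k))
for d in models.spot_in('tin_a','wrist'): print(d['centre'],d['score'],at('wrist',*d['centre'],.03,k))
# grey blob: low saturation near expected
hsv=cv2.cvtColor(im,cv2.COLOR_RGB2HSV); m=((hsv[...,1]<60)&(hsv[...,2]>60)).astype(np.uint8)
n,l,s,c=cv2.connectedComponentsWithStats(m)
for i in range(1,n):
    if 400<s[i,4]<20000: print(s[i],c[i])
E
```

```text
t 9.9 pos [0.4483 0.1075 0.168 ] yaw -5.87 tilt 0.45 F [-0.  -0.6 -1.5] w 1.004
delta cm [-0.21  0.03 13.2 ] turn 0.13
(np.float64(202.08712387744757), np.float64(316.4375366906308)) (np.float64(187.4575553897959), np.float64(316.6362623360242))
[204.7, 564.0] 0.82 [0.6684 0.0748 0.03  ]
[296.4, 268.4] 0.73 [0.3891 0.0096 0.03  ]
[  419   139   213   177 19969] [534.9008 226.7524]
[ 289  158   58   68 3115] [317.3608 190.862 ]
[175 250  46  65 863] [195.5377 279.4056]
[593 267  47  16 528] [617.286  274.1818]
[ 453  320  107   80 3365] [507.5085 360.9718]
[  81  330   84   70 3730] [126.8689 365.9399]
```

carry_out:
  deltas:
    - [[-0.1,-0.1,3],0]
    - [[-0.1,-0.1,7],0]
    - [[-0.1,-0.1,10.5],0]
    - [[-0.1,-0.1,13],0]
    - [[-0.1,-0.1,13.2],0]
    - [[-0.1,-0.1,13.2],0]

```text
t: 10.7
eef_pos: [0.449, 0.1091, 0.0365]
tool_rot: [-0.002, 0.999, -0.051, 0.004]
contact_force: [-0.1, 0.6, -0.2]
gripper_width: 0.998
```

carry_out:
  deltas:
    - [[0,0,0],0]
    - [[0,0,0],0]
    - [[0,0,0],0]
    - [[0,0,0],0]
    - [[0,0,0],0]
    - [[0,0,0],0]
  hand: 0
  newtons: 25

```text
t: 11.45
eef_pos: [0.4492, 0.1093, 0.0372]
tool_rot: [-0.003, 0.999, -0.051, 0.004]
contact_force: [-1.5, 0.6, 7.3]
gripper_width: 0.466
```

carry_out:
  deltas:
    - [[0,0,-4],0]
    - [[0,0,-8.5],0]
    - [[2,2,-11],0]
    - [[6,6.4,-11.3],0]
    - [[10,10.7,-11.3],0]
    - [[14,15,-11.3],0]
    - [[18,19.2,-11.3],0]
    - [[21,22.4,-11.3],0]
    - [[21.9,23.4,-11.3],0]
    - [[21.9,23.4,-11.3],0]

```text
t: 12.7
eef_pos: [0.6416, -0.1469, 0.1499]
tool_rot: [-0.003, 0.999, -0.052, 0.003]
contact_force: [0.3, 0.7, -2.2]
gripper_width: 0.458
```

```bash
python3 - <<'E'
from h import *
im=snap('side','s5.png');b=snap('top','t5.png')
to_tool([.6435,-.1459,.112],-6)
a=cv2.resize(im[80:280,230:430],None,fx=2,fy=2);c=cv2.resize(b[100:250,230:430],None,fx=2,fy=2)
out=np.zeros((400,800,3),np.uint8);out[:,:400]=a;out[:300,400:]=c
cv2.imwrite('pics/c5.png',out[:,:,::-1])
E
```

```text
t 12.8 pos [ 0.6413 -0.1446  0.15  ] yaw -5.81 tilt 0.52 F [-1.2  0.5 -2.2] w 0.46
delta cm [0.21 0.13 3.8 ] turn 0.19
```

View pics/c5.png

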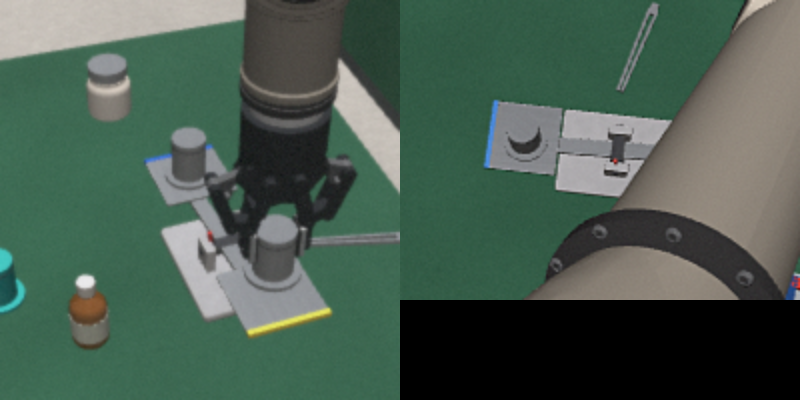

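carry_out:
  deltas:
    - [[0.2,0.1,1.5],0]
    - [[0.2,0.1,2.8],0]
    - [[0.2,0.1,3.4],0]
    - [[0.2,0.1,3.7],0]
    - [[0.2,0.1,3.9],0]
    - [[0.2,0.1,4.1],0]
    - [[0.2,0.1,4.3],0]
    - [[0.2,0.1,4.3],0]

```text
t: 13.8
eef_pos: [0.6436, -0.146, 0.1071]
tool_rot: [-0.003, 0.999, -0.051, 0.003]
contact_force: [-0.4, -0.5, 0.1]
gripper_width: 0.457
```

The force rose from -2.2 to about 0 N, so the pan now carries the tin. Releasing.

carry_out:
  deltas:
    - [[0,0,0],0]
    - [[0,0,0],0]
    - [[0,0,0],0]
    - [[0,0,0],0]
    - [[0,0,-1],0]
    - [[0,0,-4],0]
    - [[0,0,-8],0]
    - [[0,0,-12],0]
    - [[-5,0,-12],0]
    - [[-8,0,-12],0]
  hand: 1

```text
t: 15.05
eef_pos: [0.5617, -0.1389, 0.2278]
tool_rot: [-0.003, 0.999, -0.051, 0.004]
contact_force: [0.1, 0.3, -0.2]
gripper_width: 0.997
```

carry_out:
  deltas:
    - [[-4,2,0],0]
    - [[-8,5,0],0]
    - [[-10,8,0],0]
    - [[-10,8,0],0]
    - [[-10,8,0],0]
    - [[-10,8,0],0]
    - [[-10,8,0],0]
    - [[-10,8,0],0]
    - [[-10,8,0],0]
    - [[-10,8,0],0]

```text
t: 16.3
eef_pos: [0.454, -0.2082, 0.2264]
tool_rot: [-0.003, 0.999, -0.051, 0.004]
contact_force: [0.5, -0.5, 0.3]
gripper_width: 1.001
```

carry_out:
  deltas:
    - [[0,0,0],0]
    - [[0,0,0],0]
    - [[0,0,0],0]
    - [[0,0,0],0]
    - [[0,0,0],0]
    - [[0,0,0],0]
    - [[0,0,0],0]
    - [[0,0,0],0]
    - [[0,0,0],0]
    - [[0,0,0],0]

```text
t: 17.55
eef_pos: [0.454, -0.2082, 0.2264]
tool_rot: [-0.003, 0.999, -0.051, 0.004]
contact_force: [0.5, -0.2, 0.0]
gripper_width: 1.001
```

```bash
python3 - <<'E'
from h import *
im=snap('side','s6.png');b=snap('top','t6.png')
to_tool(None)
a=cv2.resize(im[100:280,250:430],None,fx=400/180,fy=400/180);c=cv2.resize(b[130:220,250:430],None,fx=400/180,fy=400/180)
out=np.zeros((400,800,3),np.uint8);out[:,:400]=a;out[:200,400:]=c;out[200:,400:]=cv2.resize(b[225:315,370:550],(400,200))
cv2.imwrite('pics/c6.png',out[:,:,::-1])
E
```

```text
t 17.65 pos [ 0.454  -0.2082  0.2264] yaw -5.87 tilt 0.58 F [-0.1 -0.3  0.1] w 0.997
```

View pics/c6.png

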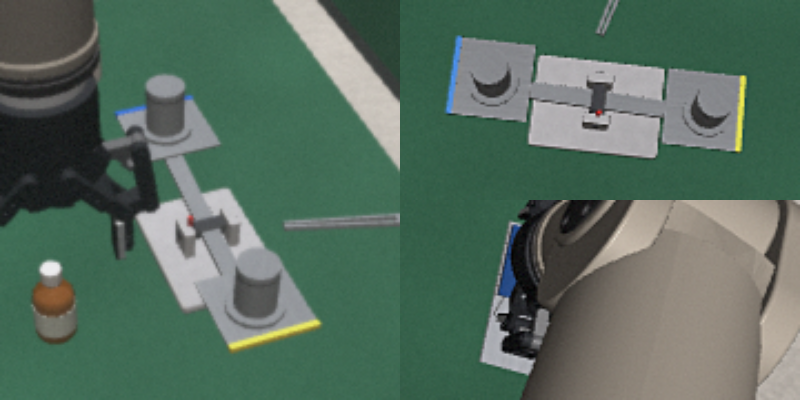

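The right (yellow) pan looks lower than the left. I'll check with the stripe positions against the level and left-down pictures.

```bash
python3 - <<'E'
from h import *
snap('side','s7.png')
for f in ('side1','s3','s5','s6','s7'):
    h=cv2.cvtColor(cv2.imread(f'pics/{f}.png'),cv2.COLOR_BGR2HSV)
    y=((abs(h[...,0].astype(int)-28)<8)&(h[...,1]>150)&(h[...,2]>120)); b=((abs(h[...,0].astype(int)-107)<9)&(h[...,1]>130)&(h[...,2]>110))
    y[:200]=0;y[:,:340]=0;y[290:]=0; b[:130]=0;b[180:]=0;b[:,:290]=0;b[:,360:]=0
    print(f,[a.mean(1).round(2).tolist() for a in map(np.array,(np.nonzero(y),np.nonzero(b)))])
# foot/pan geometry predicted
for z in (.047,.061,.075): print(z, pix('side',[.6435,-.1459-.044,z]))
# tin on right pan from top: dark-shadow crop centre
print(at('top',130+ (112-10)/2.222,250+(708-400)/2.222,.103))
to_tool([.6435,-.146,.2])
E
```

```text
side1 [[246.7, 374.9], [150.89, 318.52]]
s3 [[241.43, 374.38], [157.1, 314.35]]
s5 [[241.62, 374.22], [157.23, 313.63]]
s6 [[251.66, 372.11], [147.81, 313.81]]
s7 [[251.7, 372.08], [147.81, 313.81]]
0.047 (np.float64(253.05461003518772), np.float64(371.79323046810947))
0.061 (np.float64(248.38844777550406), np.float64(372.3217367852083))
0.075 (np.float64(243.62326228551177), np.float64(372.8614588294605))
[ 0.63651018 -0.14055761  0.103     ]
t 17.7 pos [ 0.454  -0.2083  0.2264] yaw -5.87 tilt 0.57 F [ 0.5 -0.1 -0.2] w 0.998
delta cm [18.19 -8.11  2.83] turn None
```

Settled: the yellow (right) stripe is at its lower stop and unchanged between two pictures, so tin 2 on the right pan is the one to keep. Picking it up again.

carry_out:
  deltas:
    - [[3.5,-1.6,0],0]
    - [[8,-3.5,0],0]
    - [[12.5,-5.5,0],0]
    - [[16.5,-7.4,1],0]
    - [[18.2,-8.1,2],0]
    - [[18.2,-8.1,2.8],0]
    - [[18.2,-8.1,2.8],0]

```text
t: 18.58
eef_pos: [0.6415, -0.1474, 0.1995]
tool_rot: [-0.003, 0.999, -0.052, 0.002]
contact_force: [-1.1, 0.2, 0.4]
gripper_width: 0.998
```

```bash
python3 - <<'E'
from h import *
k=get_calibration('wrist'); im=snap('wrist','w8.png')
to_tool([.6436,-.146,.0845])
print(pix('wrist',[.6436,-.146,.103],k),pix('wrist',[.6436,-.146,.052],k))
cv2.imwrite('pics/w8c.png',im[100:350,180:480,::-1])
E
```

```text
t 18.62 pos [ 0.6418 -0.1476  0.2002] yaw -6.0 tilt 0.5 F [-0.8 -0.3 -0.2] w 0.999
delta cm [ 0.09 -0.1  11.57] turn None
(np.float64(206.29244199417258), np.float64(320.71329152205647)) (np.float64(190.23103567998052), np.float64(320.25904751968545))
```

View pics/w8c.png

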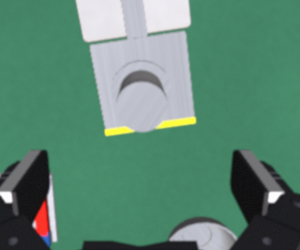

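Wrist crop: the tin's top centre is at about (205, 322) against (206, 321) predicted, so I can descend.

carry_out:
  deltas:
    - [[0.1,-0.1,3],0]
    - [[0.1,-0.1,6.5],0]
    - [[0.1,-0.1,9.5],0]
    - [[0.1,-0.1,11.3],0]
    - [[0.1,-0.1,11.5],0]
    - [[0.1,-0.1,11.5],0]

```text
t: 19.38
eef_pos: [0.6442, -0.1465, 0.0864]
tool_rot: [-0.003, 0.999, -0.053, 0.004]
contact_force: [-0.5, 0.6, 0.5]
gripper_width: 1.004
```

carry_out:
  deltas:
    - [[0,0,0],0]
    - [[0,0,0],0]
    - [[0,0,0],0]
    - [[0,0,0],0]
    - [[0,0,0],0]
    - [[0,0,0],0]
  hand: 0
  newtons: 25

```text
t: 20.12
eef_pos: [0.6445, -0.1466, 0.0871]
tool_rot: [-0.003, 0.999, -0.053, 0.004]
contact_force: [-1.6, 0.7, 6.8]
gripper_width: 0.465
```

carry_out:
  deltas:
    - [[0,0,-0.7],0]
    - [[0,0,-1.4],0]
    - [[0,0,-2.2],0]
    - [[0,0,-3],0]
    - [[0,0,-5],0]
    - [[0,0,-7],0]
    - [[-1,1,-7.5],0]
    - [[-5,4,-7.5],0]
    - [[-9,7,-7.5],0]
    - [[-13,9.5,-7.5],0]

```text
t: 21.38
eef_pos: [0.5019, -0.2296, 0.1605]
tool_rot: [-0.003, 0.999, -0.053, 0.004]
contact_force: [0.7, -0.3, -3.0]
gripper_width: 0.461
```

carry_out:
  deltas:
    - [[-4,3,0],0]
    - [[-8,5.5,0],0]
    - [[-9.3,6.6,0],0]
    - [[-9.3,6.6,0],0]
    - [[-9.3,6.6,0],0]

```text
t: 22.0
eef_pos: [0.4038, -0.2846, 0.1596]
tool_rot: [-0.003, 0.999, -0.052, 0.005]
contact_force: [0.4, 0.1, -2.3]
gripper_width: 0.461
```

```bash
python3 - <<'E'
from h import *
np.set_printoptions(precision=4,suppress=True)
k=get_calibration('wrist'); im=snap('wrist','w9.png')
to_tool([.406,-.283,.06],-6)
cv2.imwrite('pics/w9x.png',cv2.resize(im,(800,500))[:,:,::-1])
for f,cam,z in(('top1','top',.018),('side1','side',.018)):
    h=cv2.cvtColor(cv2.imread(f'pics/{f}.png'),cv2.COLOR_BGR2HSV).astype(int)
    blue=((h[...,0]>100)&(h[...,0]<125)&(h[...,1]>130)).astype(np.uint8); red=(((h[...,0]<6)|(h[...,0]>174))&(h[...,1]>150)).astype(np.uint8)
    for nm,m in(('blue',blue),('red',red)):
        n,l,s,c=cv2.connectedComponentsWithStats(m)
        for i in range(1,n):
            x,y,w,hh,a=s[i]
            if a>40 and (cam=='top' and x>390 and y>220 and y<300 and x<500 or cam=='side' and 230<x<350 and y>290):
                pts=np.argwhere(l==i)
                print(f,nm,a,c[i].round(1),'world',at(cam,c[i][1],c[i][0],z)[:2])
                W=np.array([at(cam,r,cc,z)[:2] for r,cc in pts]).astype(np.float32); print(cv2.minAreaRect(W))
E
```

```text
t 22.05 pos [ 0.4039 -0.2845  0.1595] yaw -5.98 tilt 0.6 F [-0.2  0.2 -3. ] w 0.458
delta cm [ 0.1  -0.11  9.95] turn 0.02
top1 blue 255 [420.8 253.2] world [ 0.4782 -0.2541]
((0.48022621870040894, -0.25462570786476135), (0.02035464346408844, 0.0792941153049469), 84.10374450683594)
top1 blue 276 [448.1 260.3] world [ 0.4711 -0.3222]
((0.4736551344394684, -0.3220086991786957), (0.021886354312300682, 0.07968056946992874), 83.85526275634766)
top1 red 119 [438.5 243.7] world [ 0.5081 -0.2951]
((0.5079737901687622, -0.2953742444515228), (0.051862653344869614, 0.013996534049510956), 84.67749786376953)
side1 blue 391 [301.3 308.8] world [ 0.4803 -0.2537]
((0.48283326625823975, -0.2544350028038025), (0.021708907559514046, 0.07925828546285629), 83.93816375732422)
side1 blue 465 [308.4 341.7] world [ 0.4738 -0.3221]
((0.47534629702568054, -0.32179245352745056), (0.020735276862978935, 0.07749436795711517), 84.11073303222656)
side1 red 177 [322.8 320.7] world [ 0.5106 -0.2894]
((0.5106082558631897, -0.28874391317367554), (0.05320414528250694, 0.012557095848023891), 83.68108367919922)
```

View pics/w9x.png

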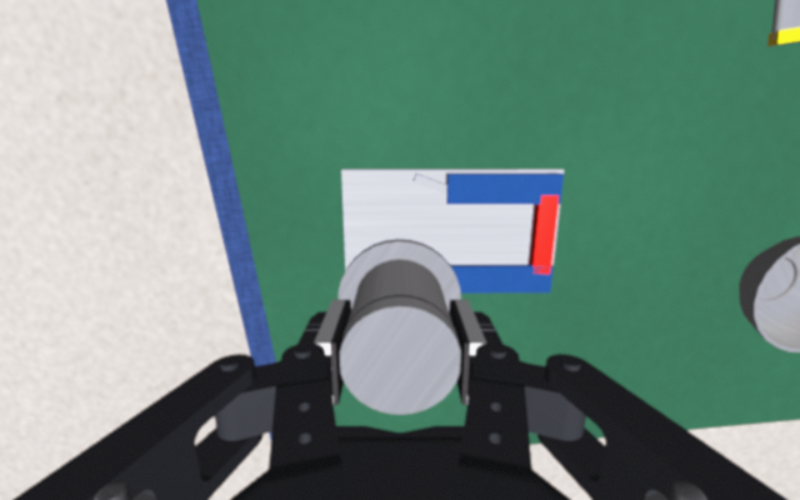

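```bash
python3 - <<'E'
from h import *
np.set_printoptions(precision=4,suppress=True)
k=get_calibration('wrist'); P=lambda p:(np.array(pix('wrist',p,k))*1.25).round(1)
to_tool([.4034,-.2803,.05],-6)
print('lip centre pred',P([.4785,-.2545,.018]),P([.4745,-.3219,.018]),'stop',P([.5093,-.292,.018]))
c=np.array([.4039,-.2845]);z0=.1195
for off in(-.004,-.002,0,.002,.004):
  for z,r in((z0+.056,.02),(z0+.005,.028)):
    q=np.array([P([c[0]+r*np.cos(a),c[1]+off+r*np.sin(a),z]) for a in np.linspace(0,6.28,60)])
    print(off,z,'rows',q[:,0].min(),q[:,0].max(),'cols',q[:,1].min(),q[:,1].max())
im=cv2.imread('pics/w9.png');h=cv2.cvtColor(im,cv2.COLOR_BGR2HSV).astype(int)
m=((h[...,0]>100)&(h[...,0]<125)&(h[...,1]>130)); m[:,:350]=0;m[:,452:]=0;m[:120]=0;m[240:]=0
n,l,s,cc=cv2.connectedComponentsWithStats(m.astype(np.uint8));print(s*1.25,cc*1.25)
i=np.argmax(s[1:,3]+0)+1
for i in range(1,n):
  if s[i,4]>200: print([at('wrist',cc[i][1],cc[i][0],.018,k)],cv2.minAreaRect(np.array([at('wrist',r,c_,.018,k)[:2] for r,c_ in np.argwhere(l==i)]).astype(np.float32)))
E
```

```text
t 22.05 pos [ 0.4039 -0.2845  0.1595] yaw -5.98 tilt 0.6 F [-0.2  0.2 -3. ] w 0.458
delta cm [-0.19 -0.34 10.95] turn 0.02
lip centre pred [189.4 498.8] [280.5 496.5] stop [236.9 543.2]
-0.004 0.1755 rows 317.9 424.9 cols 337.9 460.0
-0.004 0.1245 rows 249.6 362.9 cols 336.7 459.5
-0.002 0.1755 rows 312.1 420.0 cols 337.0 459.7
-0.002 0.1245 rows 245.2 359.2 cols 336.1 459.3
0 0.1755 rows 306.2 415.1 cols 336.1 459.3
0 0.1245 rows 240.8 355.5 cols 335.4 459.0
0.002 0.1755 rows 300.3 410.1 cols 335.2 458.9
0.002 0.1245 rows 236.3 351.7 cols 334.7 458.7
0.004 0.1755 rows 294.3 405.1 cols 334.3 458.5
0.004 0.1245 rows 231.8 347.9 cols 334.1 458.4
[[     0.        0.      800.      500.   315770.  ]
 [   447.5     175.      116.25     28.75   2366.25]
 [   560.      197.5       1.25      5.        5.  ]
 [   452.5     265.      100.       28.75   1857.5 ]
 [   552.5     268.75      1.25      1.25      1.25]] [[398.0072 249.6633]
 [501.9308 187.4868]
 [560.     199.375 ]
 [500.715  279.3279]
 [552.5    268.75  ]]
[array([ 0.4807, -0.2534,  0.018 ])] ((0.4823615550994873, -0.2545526325702667), (0.01905229315161705, 0.07981488853693008), 83.97391510009766)
[array([ 0.4777, -0.3213,  0.018 ])] ((0.47845110297203064, -0.3211134970188141), (0.02120278961956501, 0.07382968068122864), 84.830810546875)
```

The wrist, top and side views agree on the lips to about 1 mm across the rack, and the tin is centred in the grip. Lowering at the mouth.

carry_out:
  deltas:
    - [[-0.1,-0.35,3],0]
    - [[-0.1,-0.35,7],0]
    - [[-0.1,-0.35,9.5],0]
    - [[-0.1,-0.35,10.5],0]
    - [[-0.1,-0.35,10.8],0]
    - [[-0.1,-0.35,11],0]
    - [[-0.1,-0.35,11],0]

```text
t: 22.92
eef_pos: [0.4048, -0.2805, 0.0501]
tool_rot: [-0.003, 0.999, -0.052, 0.005]
contact_force: [0.1, -1.4, -1.8]
gripper_width: 0.458
```

carry_out:
  deltas:
    - [[0,0,0.1],0]
    - [[0,0,0.2],0]
    - [[0,0,0.2],0]

```text
t: 23.3
eef_pos: [0.4048, -0.2805, 0.0482]
tool_rot: [-0.003, 0.999, -0.052, 0.005]
contact_force: [0.4, 1.0, -2.5]
gripper_width: 0.459
```

carry_out:
  deltas:
    - [[0,0,0.1],0]
    - [[0,0,0.15],0]
    - [[0,0,0.15],0]

```text
t: 23.68
eef_pos: [0.4048, -0.2805, 0.0467]
tool_rot: [-0.003, 0.999, -0.052, 0.005]
contact_force: [0.1, -0.5, -1.8]
gripper_width: 0.46
```

carry_out:
  deltas:
    - [[0,0,0.1],0]
    - [[0,0,0.1],0]

```text
t: 23.92
eef_pos: [0.4049, -0.2805, 0.0466]
tool_rot: [-0.003, 0.999, -0.052, 0.005]
contact_force: [-2.9, 2.3, 12.1]
gripper_width: 0.46
```

carry_out:
  deltas:
    - [[0,0,-0.08],0]
    - [[0.5,0,-0.08],0]
    - [[1,0,-0.07],0]
    - [[1.5,0,-0.07],0]
    - [[2,0,-0.06],0]
    - [[2.5,0,-0.06],0]
    - [[2.5,0,-0.06],0]

```text
t: 24.8
eef_pos: [0.4303, -0.2832, 0.0474]
tool_rot: [-0.003, 0.999, -0.052, 0.005]
contact_force: [-0.8, 0.6, -1.6]
gripper_width: 0.461
```

carry_out:
  deltas:
    - [[0.5,0,0],0]
    - [[1,0,0.01],0]
    - [[1.5,0,0.01],0]
    - [[2,0,0.02],0]
    - [[2,0,0.02],0]

```text
t: 25.42
eef_pos: [0.4508, -0.2853, 0.0474]
tool_rot: [-0.003, 0.999, -0.052, 0.006]
contact_force: [-0.6, -0.4, -1.8]
gripper_width: 0.461
```

carry_out:
  deltas:
    - [[0.3,0,0.05],0]
    - [[0.7,0,0.08],0]
    - [[1.1,0,0.08],0]
    - [[1.5,0,0.08],0]
    - [[1.5,0,0.08],0]

```text
t: 26.05
eef_pos: [0.4663, -0.2868, 0.0468]
tool_rot: [-0.003, 0.999, -0.051, 0.006]
contact_force: [-0.5, -0.7, -3.2]
gripper_width: 0.462
```

carry_out:
  deltas:
    - [[0.2,0,0],0]
    - [[0.4,0,0],0]
    - [[0.6,0,0],0]
    - [[0.6,0,0],0]

```text
t: 26.55
eef_pos: [0.4725, -0.2874, 0.0468]
tool_rot: [-0.003, 0.999, -0.051, 0.006]
contact_force: [-0.1, -0.8, -2.8]
gripper_width: 0.46
```

carry_out:
  deltas:
    - [[0.1,0,0.02],0]
    - [[0.2,0,0.04],0]
    - [[0.2,0,0.04],0]

```text
t: 26.92
eef_pos: [0.4737, -0.2876, 0.0466]
tool_rot: [-0.003, 0.999, -0.052, 0.005]
contact_force: [-4.1, 0.5, 5.3]
gripper_width: 0.46
```

carry_out:
  deltas:
    - [[0.1,0,0],0]
    - [[0.1,0,0],0]

```text
t: 27.18
eef_pos: [0.475, -0.2879, 0.0467]
tool_rot: [-0.003, 0.999, -0.052, 0.006]
contact_force: [-1.2, 0.6, 0.6]
gripper_width: 0.458
```

carry_out:
  deltas:
    - [[0.1,0,0],0]
    - [[0.1,0,0],0]

```text
t: 27.42
eef_pos: [0.4753, -0.2879, 0.0466]
tool_rot: [-0.003, 0.999, -0.052, 0.005]
contact_force: [-4.2, 1.1, 4.3]
gripper_width: 0.462
```

carry_out:
  deltas:
    - [[0.1,0,-0.03],0]
    - [[0.1,0,-0.03],0]

```text
t: 27.68
eef_pos: [0.4754, -0.2879, 0.0466]
tool_rot: [-0.003, 0.999, -0.052, 0.004]
contact_force: [-5.0, -0.2, 2.4]
gripper_width: 0.458
```

carry_out:
  deltas:
    - [[0.1,0,0],0]
    - [[0.1,0,0],0]

```text
t: 27.92
eef_pos: [0.4755, -0.2879, 0.0466]
tool_rot: [-0.004, 0.999, -0.052, 0.003]
contact_force: [-7.1, 1.6, 6.6]
gripper_width: 0.458
```

Position has stopped advancing at x = 0.4755, 71 mm from the set-down, as predicted for home. Pressing and holding.

carry_out:
  deltas:
    - [[0.15,0,-0.04],0]
    - [[0.15,0,-0.04],0]

```text
t: 28.18
eef_pos: [0.4756, -0.2879, 0.0467]
tool_rot: [-0.004, 0.999, -0.052, 0.002]
contact_force: [-7.1, 0.4, 3.6]
gripper_width: 0.463
```

carry_out:
  deltas:
    - [[0.18,0,-0.03],0]
    - [[0.2,0,-0.03],0]
    - [[0.2,0,-0.03],0]

```text
t: 28.55
eef_pos: [0.4757, -0.288, 0.0467]
tool_rot: [-0.005, 0.999, -0.053, 0.001]
contact_force: [-8.9, 1.2, 5.8]
gripper_width: 0.464
```

carry_out:
  deltas:
    - [[0.2,0,-0.03],0]
    - [[0.2,0,-0.03],0]
    - [[0.2,0,-0.03],0]
    - [[0.2,0,-0.03],0]

```text
t: 29.05
eef_pos: [0.4759, -0.288, 0.0468]
tool_rot: [-0.005, 0.999, -0.053, -0.001]
contact_force: [-8.4, 1.3, 6.1]
gripper_width: 0.463
```

carry_out:
  deltas:
    - [[0,0,-0.03],0]
    - [[0,0,-0.03],0]

```text
t: 29.3
eef_pos: [0.4758, -0.288, 0.0469]
tool_rot: [-0.005, 0.999, -0.053, -0.001]
contact_force: [-2.7, 0.4, 0.1]
gripper_width: 0.461
```

carry_out:
  deltas:
    - [[0,0,0],0]
    - [[0,0,0],0]
    - [[0,0,0],0]
    - [[0,0,0],0]
    - [[0,0,-1],0]
    - [[0,0,-4],0]
    - [[0,0,-8],0]
    - [[0,0,-12],0]
    - [[-3,-3,-14],0]
    - [[-3,-6,-14],0]
  hand: 1

```text
t: 30.55
eef_pos: [0.4514, -0.227, 0.1897]
tool_rot: [-0.005, 0.998, -0.055, 0.0]
contact_force: [1.6, 0.8, -1.1]
gripper_width: 0.998
```

carry_out:
  deltas:
    - [[0,-5,0],0]
    - [[0,-10,0],0]
    - [[0,-15,0],0]
    - [[0,-20,0],0]
    - [[0,-20,0],0]
    - [[0,-20,0],0]

```text
t: 31.3
eef_pos: [0.4732, -0.0288, 0.1922]
tool_rot: [-0.005, 0.998, -0.055, 0.001]
contact_force: [-0.2, -0.7, 0.5]
gripper_width: 1.001
```

```bash
python3 - <<'E'
from h import *
im=snap('side','s10.png');b=snap('top','t10.png')
to_tool(None)
out=np.zeros((560,800,3),np.uint8)
out[:400,:400]=cv2.resize(im[280:380,230:330],None,fx=4,fy=4);out[:400,400:]=cv2.resize(b[220:320,390:490],None,fx=4,fy=4)
out[400:,:400]=cv2.resize(im[110:280,200:460],(245,160))[:, :245].repeat(1,0) if 0 else 0
s=cv2.resize(im[100:280,200:480],(249,160));out[400:560,:249]=s
t=cv2.resize(b[90:260,180:500],(301,160));out[400:560,400:701]=t
cv2.imwrite('pics/c10.png',out[:,:,::-1])
h=cv2.cvtColor(im,cv2.COLOR_RGB2HSV);y=((abs(h[...,0].astype(int)-28)<8)&(h[...,1]>150)&(h[...,2]>120));y[:200]=0;y[:,:340]=0;y[290:]=0;print(np.nonzero(y)[0].mean())
E
```

```text
t 31.4 pos [ 0.4731 -0.0297  0.1921] yaw -6.41 tilt 0.58 F [0.2 0.6 0.2] w 1.002
241.62790697674419
```

View pics/c10.png

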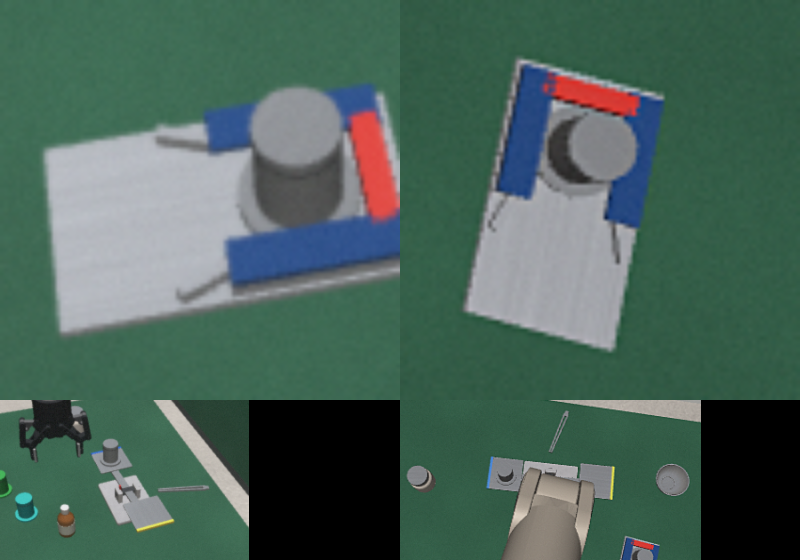

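The picture shows the tin upright under both lips with its foot at the red stop. The other tin stands on the left pan, and the bystanders look untouched. Handing in.

```bash
python3 - <<'E'
from h import *
print(bot.hand_in())
E
```

```text
the job is handed in; nothing more can be done
None
```

I weighed both tins, kept the one on the right (yellow) pan, and slid it home in the rack. The job was handed in at about 31 s of robot time.

- **Weighing:** One tin stood on each pan with the gripper clear. After about 3 s the right side had dropped to its stop, and two pictures confirmed it had settled.
- **Rack:** The tin's foot was set on the open end and slid 71 mm under the lips until it stopped advancing. The task gives 74 mm from `rack_mouth`; I had set it down slightly further in.
- **Press:** I pressed at about 8–9 N at the wrist for roughly 0.8 s, then released. I estimate about 6 N of that reached the stop, because some went into friction on the bed.
- **Contact forces:** The highest vertical force I read was about 12 N, once on the left pan and once on the rack bed. These are end-of-move readings, so a short peak between them would not show.

**Last checks:** The final pictures show the kept tin upright under both lips, with its foot at the red stop. The other tin stands on the left pan and nothing touches the robot. The bottle, jar, bowl and forceps look undisturbed. The only disagreement was the rack's position along its length, where the cameras differed by 2–4 mm. I settled that by feeling for the stop, and no check failed.

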